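# Brush the offcuts off the profile saw's bed and close its guard

## Task

The guard of the profile saw is up and three offcuts are lying on its bed. With the bench brush, not with the gripper itself, sweep all three along the bed and off its end into the grey offcut bin; then lay the brush down on the bench in front of the saw and bring the clear guard all the way down. Don't disturb the other things on the bench.

Things in the scene. Friction and masses are not known exactly. Their poses are not given: they have to be found in the camera images.
- saw: Upcut profile saw, blue base, fixed to the bench (its blade stays below the bed). Origin at bench height under the middle of the bed; x points away from the operator, y along the bed. The guard slides in front of the bed between two posts, in the plane x = -105 mm; the fence is at the rear; both ends of the bed are open
- bed (a point): middle of the saw's flat aluminium bed, on its top, 85 mm above the bench; axes as the saw's. The bed is 180 mm in x (-90 to +90) and 340 mm in y (-170 to +170); the clear part reaches from x = -90 to the fence at +76
- fence (a point): middle of the top front edge of the aluminium fence, which runs along the rear of the bed, 50 mm high, at saw x = +76. Two air clamps stand over it at saw y = -110 and +110: small pads from 64 mm above the bed and cylinders from 105 mm above it, reaching forward only to saw x = +62
- post_left (a point): top of the guard's guide post at saw x = -105, y = +230: 30 x 30 mm, upright, 340 mm tall. Clear width between the posts 430 mm
- post_right (a point): top of the other guide post, alike, at saw x = -105, y = -230
- guard (a joint): height of the saw's sliding guard above its lowest position, m: 0 fully down (stop), 0.135 the upper stop; starts 0.11 to 0.13 up. A friction brake holds it wherever it is left; 3 to 5 N pushes it down, 13 N lifts it. Clear panel in an aluminium frame 424 mm wide, 90 mm tall, 14 mm thick; its lower edge is 88 mm above the bench plus this value
- guard_handle (a point): middle of the guard's red handle: a round bar 14 mm thick, 130 mm long, parallel to the saw's y, on two 10 mm posts (60 mm either side of this point) above the guard's top rail. The point is on the bar's axis, 38 mm above the rail and 216 mm above the bench when the guard is down; axes as the saw's. Open air on both sides and above
- bin: grey steel offcut bin, open on top, fixed 3 mm from one end of the bed (either end: +y or -y of the saw; the roller stand is at the other). Origin under its centre at bench height; outside 190 (x) x 140 (y) x 75 mm high, walls and floor 4 mm, so its rim is 10 mm below the bed top; centre at saw x = +7, y = +243 or -243
- roller: blue two-roller stock support, fixed at the other end of the bed from the bin; 180 mm (x) x 130 mm (y), steel roller tops level with the bed (85 mm). Origin under its centre at bench height
- offcut_a: offcut of slotted aluminium profile, 60 mm (own x) x 40 x 40 mm, about 100 g, origin at its centre; starts on the bed
- offcut_b: offcut of slotted aluminium profile, 60 mm (own x) x 30 x 30 mm, about 60 g, origin at its centre; starts on the bed
- offcut_c: offcut of dark film-faced plywood, 60 x 42 x 30 mm (own x, y, z), about 60 g, origin at its centre; starts on the bed. All three start with their centres within 100 mm of the middle of the bed along y, and between x = -22 and +35 mm of the saw
- brush: bench brush, 312 mm long, about 200 g, standing on its bristles. Origin under the middle of the head; own x points from handle to head. Head x = -70 to +70, 44 mm wide; stiff black bristles z = 0 to 35, wooden block z = 35 to 57. Straight wooden handle x = -70 to -242, 24 mm wide, z = 35 to 57; balance point about x = -25
- tape: yellow tape measure, 75 x 75 x 36 mm, origin under its centre; leave alone
- mallet: rubber mallet lying down, 60 mm head, 280 mm long, head towards its own +x (head axis at x = +90); leave alone
- drill: cordless drill standing on its battery, 190 mm tall, origin under the battery; leave alone
- spray: white and blue spray can, 54 mm across, 170 mm tall, origin under its centre; leave alone
- glue: white bottle with a yellow label and red cap, 64 mm across, 160 mm tall, origin under its centre; leave alone
- screws: cream-coloured jar with a black cap, 72 mm across, 85 mm tall, origin under its centre; leave alone
Not all that is in view belongs to the job. Of the things like the offcut_c, leave any that is blue or red; of the rest the smaller one is meant.

How it is judged:
On the way:
1. all three offcuts are in the offcut bin, the guard still up (x of offcut_a in the frame of bin between -0.093 and 0.093 m and y of offcut_a in the frame of bin between -0.068 and 0.068 m and z of each of offcut_a, offcut_b, offcut_c in the frame of bin below 0.085 m and x of offcut_b in the frame of bin between -0.093 and 0.093 m and y of offcut_b in the frame of bin between -0.068 and 0.068 m and x of offcut_c in the frame of bin between -0.093 and 0.093 m and y of offcut_c in the frame of bin between -0.068 and 0.068 m and value of joint guard above 0.05 m), for 0.2 s.
At the end, for the whole second after the job is handed in: All three offcuts lie inside the offcut bin, centres below bed level (85 mm); the guard is fully down (within 8 mm of its stop); the brush lies on the bench (origin less than 60 mm above it) with its head in front of the guard; offcuts and brush are at rest (x of offcut_a in the frame of bin between -0.093 and 0.093 m and y of offcut_a in the frame of bin between -0.068 and 0.068 m and z of each of offcut_a, offcut_b, offcut_c in the frame of bin below 0.085 m and x of offcut_b in the frame of bin between -0.093 and 0.093 m and y of offcut_b in the frame of bin between -0.068 and 0.068 m and x of offcut_c in the frame of bin between -0.093 and 0.093 m and y of offcut_c in the frame of bin between -0.068 and 0.068 m and linear speed of each of offcut_a, offcut_b, offcut_c, brush below 0.02 m/s and value of joint guard below 0.008 m and height (world z) of brush below 0.06 m and x of brush in the frame of saw below -0.125 m); the robot touches nothing.
It fails at once if the gripper or arm pushes an offcut directly (more than 0.5 N) (contact force between any of the fingers, the arm and offcut_a above 0.5 N or contact force between any of the fingers, the arm and offcut_b above 0.5 N or contact force between any of the fingers, the arm and offcut_c above 0.5 N).
It fails at once if another thing on the bench (tape measure, mallet, drill, spray can, bottle, jar) is moved by more than 30 mm (distance of any of tape, mallet, drill, spray, glue, screws from where it was at the start of the episode above 0.03 m).
It also fails if it takes over 72 s, if anything falls off the work surface, if the arm or the gripper's body presses on something with over 40 N, if the wrist force passes 120 N, or if a joint passes its speed limit or range.

## Robot

A 6-joint arm with a two-finger parallel gripper is mounted at the origin on the work surface. World frame = base frame: x ahead of the robot, y to its left, z up, the work surface at z = 0. Lengths are in m, angles in rad, forces in N, time in s.
With the tool pointing down it reaches from about 0.325 to 0.85 m from the base axis. Payload 4.4 kg.
Tool frame: the origin (TCP) lies midway between the tips of the shut fingers; the grasp point (between the pads) lies grasp_offset behind it (grasp_offset is the distance from the TCP to the grasp point, in m); z points along the fingers, y is the line along which they close (so a half turn about z gives the same grasp; the last joint's range is limited). The gripper opens to 94 mm and grips with 3 to 60 N. Pads are 16 mm wide; open, the fingers measure 119 mm over their backs; the gripper's body (75 mm by 177 mm) begins 78 mm behind the grasp point.
Start: joints at [1.173, 0.207, 1.542, -0, 1.393, -0.15], TCP at [0.141, 0.557, 0.205] pointing down, gripper open.
Joint ranges: [-2.73, 2.73], [-0.86, 2.22], [0.23, 2.46], [-1.11, 4.25], [0.08, 2.63], [-2.82, 2.82]. Speed limits (rad/s): [2.79, 2.79, 3.14, 3.14, 3.14, 3.14].

## Interface

Orientations are given as a rotation vector (axis times angle).
In Python, from station import sense, read_camera, camera_model, hand_in, grasp_offset gives the robot as it stands.
- The arm moves only by the shell command python3 -m jog 'ROWS' [FORCE]. ROWS is JSON, a list that holds one entry, the list of rows, each a list of 7 numbers: the turn, a rotation vector about the world's x, y, z normalised to -1 to 1, where 1 is 120 degrees, then the shift along the world's x, y, z normalised to -1 to 1, where 1 is 12 cm, then the opening, from -1 (shut) to 1 (fully open). In form: [[[ax, ay, az, dx, dy, dz, fingers], ...]]. A call has 1 to 20 rows; each row shifts and turns the commanded pose from where the row before left it; what a row does not reach is not made up. A row lasts 1/8 s, in which the tool goes at most 62.5 mm and 10.7 degrees, less where a joint would pass 70% of its speed; a pose out of reach is approached as far as the arm can. A call with a number of a shift or a turn outside -1 to 1 is refused whole. A call with a gripper value outside its range is refused whole. The fingers move at their own pace and stop on an object; FORCE is the grip in N (left out, the last holds). Time passes only in rows, so rows that do not move let the fingers close. It gives the time, the measured TCP pose, the force, the opening and the grip force at its end, in the units of the state.
- sense(): the state, without advancing time (a new reading comes with each control period).
- read_camera(name): name is "scene" or "top" or "wrist"; returns (picture, depth): 400x640x3 uint8, red, green, blue; 400x640 float32, m along the optical axis (not along the pixel's ray), 0 where there is no reading.
- camera_model(name): a dict with "vertical_fov" (degrees; the focal length in pixels is half the picture's height over the tangent of half this angle, whatever the lens; pixels are square), "cx", "cy" (the principal point, pixels), "origin" and "orientation" of the camera in the world; the wrist camera has in their place "tool_from_camera" (4x4, takes a point from camera to tool coordinates, whose origin is the TCP and whose axes are the flange's). Camera axes: x right, y down, z forward; pixel columns grow to the right and rows downward; lengths in m; the calibration is good to about 2 mm. A picture is of the moment at which its call begins: read the wrist's pose just before it. camera_model takes no time and is no camera call.
- hand_in(): hands the job in; it is judged then, once.
The state is a dict: "time_s": time; "joints": joint angles; "joint_velocities": joint speeds; "joint_torque": joint torques, N m; "eef_pos": TCP position; "eef_rot": TCP orientation; "ft_force": force on the tool from outside, world axes, zero at the start; "ft_torque": the same for the moment, N m; "finger_gap": finger opening in m; "grasp_force": force on a finger pad.
Only numpy, scipy, OpenCV 4.12 (cv2) and the standard library are available. Lean on these libraries where they do the work, as an engineer would, in place of code of your own. Each camera call takes 0.05 s, during which the arm holds its last target. There are 200 camera calls.

## Working session

There is one attempt and no reset: what is moved stays moved. The work goes in short steps, Python scripts to look and compute and a shell command to move; the robot and the scene stay as the last step left them, time stands still between calls to the robot, and variables do not carry over. Pictures are saved under pics/ and viewed, at most 10 in all, crops included, and the job is handed in when it is done.

```bash
mkdir -p pics
cat > h.py <<'E'
import numpy as np, cv2
from station import sense, read_camera, camera_model, hand_in, grasp_offset
from scipy.spatial.transform import Rotation as R
def rot(o):
    o=np.array(o,float)
    if o.shape==(3,3): return o
    if o.size==3: return R.from_rotvec(o).as_matrix()
    return R.from_quat(o).as_matrix()
def grab(name,tag):
    s=sense(); m=camera_model(name); p,d=read_camera(name)
    f=200/np.tan(np.radians(m['vertical_fov'])/2)
    if 'tool_from_camera' in m:
        T=np.array(m['tool_from_camera']); W=np.eye(4); W[:3,:3]=rot(s['eef_rot']); W[:3,3]=s['eef_pos']; T=W@T
    else:
        T=np.eye(4); T[:3,:3]=rot(m['orientation']); T[:3,3]=m['origin']
    v,u=np.mgrid[:400,:640]
    c=np.stack([(u-m['cx'])/f*d,(v-m['cy'])/f*d,d],-1)
    w=c@T[:3,:3].T+T[:3,3]; w[d==0]=np.nan
    cv2.imwrite(f'pics/{tag}.png',p[:,:,::-1]); np.savez(f'pics/{tag}.npz',w=w,p=p)
    return p,w
E
python3 - <<'E'
from h import *
print(camera_model('top'),camera_model('scene'),grasp_offset,sense())
grab('top','top0');grab('scene','scene0')
E
```

```text
{'vertical_fov': 55.26182108445821, 'cx': 324.7619382641435, 'cy': 198.27269486855172, 'origin': array([ 0.4323852 , -0.00410949,  1.66662773]), 'orientation': array([-2.14993413,  2.19957314, -0.07115194])} {'vertical_fov': 57.97611047162439, 'cx': 322.8860717856603, 'cy': 197.2450727155587, 'origin': array([ 0.61582253, -0.63680746,  1.08772   ]), 'orientation': array([-2.50453438, -0.15543981,  0.03880058])} 0.0188 {'time_s': 0.0, 'joints': array([ 1.17248130e+00,  2.07408149e-01,  1.54296032e+00, -1.83279571e-05,
        1.39353227e+00, -1.50499378e-01]), 'joint_velocities': array([-5.30264871e-05, -9.86725712e-04, -2.65550590e-04,  2.58360760e-04,
       -2.96520013e-04,  1.60749217e-03]), 'joint_torque': array([ 5.07201785e-04, -3.70875835e+01, -2.81417781e+01,  6.98565901e-02,
        3.58879741e-02, -1.76157523e-04]), 'eef_pos': array([0.14073203, 0.55665842, 0.20429456]), 'eef_rot': array([-0.38819213, -3.11690211,  0.00349689]), 'ft_force': array([ 0.06519646,  0.6990236 , -0.01777671]), 'ft_torque': array([ 0.03100712, -0.0253327 , -0.00453594]), 'grasp_force': 0.0, 'finger_gap': 0.09403227216981727}
```

View pics/top0.png

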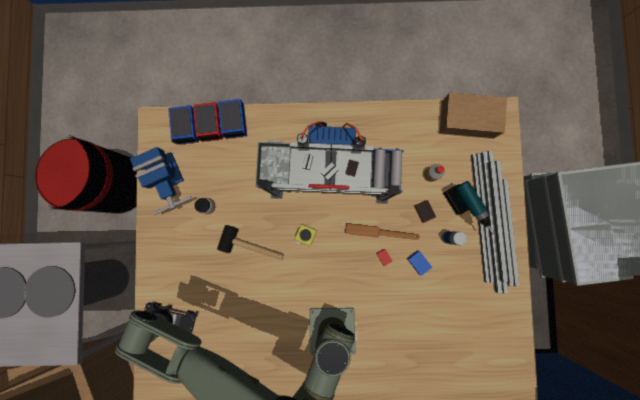

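View pics/scene0.png

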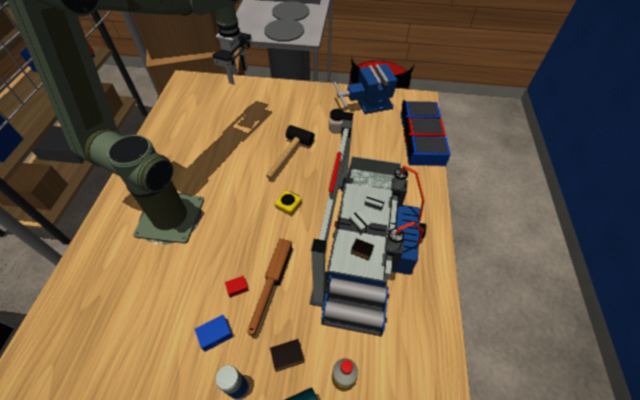

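Run:
```python
from h import *
a=np.load('pics/top0.npz');p,w=a['p'],a['w'];s=np.load('pics/scene0.npz')
A=cv2.resize(p[110:280,230:500,::-1],None,fx=2.9,fy=2.9,interpolation=cv2.INTER_CUBIC)
cv2.imwrite('pics/crop1.png',A)
for n,q in (('top',a),('scene',s)):
    w=q['w'];P=q['p'].astype(int)
    def blob(mask,name,minn=4):
        k,l,st,ce=cv2.connectedComponentsWithStats(mask.astype(np.uint8))
        for i in range(1,k):
            if st[i,4]>=minn:
                pts=w[l==i]; r=cv2.minAreaRect((pts[:,:2]*1000).astype(np.float32))
                print(n,name,st[i,4],ce[i].round(),np.median(pts,0).round(3),'rect',np.round(r[0]),np.round(r[1]),round(r[2]))
    z=w[...,2]; reg=(w[...,0]>0.4)&(w[...,0]<0.85)&(abs(w[...,1])<0.45)
    blob(reg&(z>.325)&(z<.36),'post/handle z>.325')
    red=(P[...,0]>110)&(P[...,1]<50)&(P[...,2]<50)
    blob(reg&red,'red')
    blob(reg&(z>.105)&(z<.135)&(w[...,0]>.5),'offc')
    br=(z>.04)&(z<.07)&(w[...,0]>.3)&(w[...,0]<.62)&(w[...,1]<.1)&(w[...,1]>-.42)
    blob(br,'brush',15)
    for h in (.085,): blob(reg&(abs(z-h)<.006),'z85',40)
```

```text
top post/handle z>.325 85 [263. 184.] [0.593 0.227 0.34 ] rect [594. 227.] [31. 31.] 83
top post/handle z>.325 160 [328. 186.] [0.578 0.    0.347] rect [578.   0.] [140.  14.] 86
top post/handle z>.325 87 [394. 190.] [ 0.56  -0.229  0.341] rect [ 562. -229.] [29. 32.] 90
top red 17 [439. 169.] [ 0.658 -0.441  0.161] rect [ 658. -439.] [15. 21.] 54
top red 80 [328. 186.] [ 0.578 -0.002  0.348] rect [579.  -2.] [129.  10.] 86
top offc 861 [333. 138.] [ 0.806 -0.021  0.111] rect [802. -46.] [279.  96.] 86
top offc 14 [293. 146.] [0.77  0.14  0.122] rect [771. 139.] [29.  6.] 87
top offc 111 [307. 161.] [0.71  0.084 0.114] rect [710.  84.] [29. 62.] 74
top offc 154 [352. 167.] [ 0.679 -0.098  0.115] rect [679. -98.] [42. 61.] 73
top offc 155 [329. 171.] [ 0.665 -0.005  0.124] rect [665.  -4.] [41. 60.] 43
top offc 74 [434. 171.] [ 0.653 -0.431  0.116] rect [ 655. -433.] [30. 54.] 90
top offc 4 [276. 192.] [0.588 0.214 0.112] rect [588. 214.] [ 0. 12.] 86
top offc 4 [382. 197.] [ 0.556 -0.215  0.122] rect [ 554. -215.] [10.  0.] 2
top brush 28 [375. 196.] [ 0.568 -0.198  0.06 ] rect [ 565
[... 2166 characters left out ...]
.111] rect [ 655. -434.] [53. 31.] 1
scene brush 1131 [270. 282.] [ 0.41  -0.203  0.056] rect [ 409. -223.] [312.  45.] 82
scene brush 258 [328. 291.] [ 0.586 -0.223  0.064] rect [ 597. -240.] [ 44. 144.] 1
scene brush 37 [317. 296.] [ 0.563 -0.246  0.054] rect [ 561. -246.] [ 4. 27.] 86
scene brush 119 [223. 330.] [ 0.309 -0.371  0.043] rect [ 314. -368.] [28. 53.] 1
scene brush 301 [287. 350.] [ 0.5   -0.402  0.042] rect [ 496. -395.] [90. 50.] 0
scene z85 3813 [360. 233.] [ 0.669 -0.038  0.085] rect [680.  -8.] [345. 180.] 86
scene z85 539 [357. 288.] [ 0.676 -0.219  0.083] rect [ 674. -217.] [ 34. 164.] 86
scene z85 589 [354. 312.] [ 0.67  -0.289  0.083] rect [ 669. -289.] [ 33. 164.] 86
```

View pics/crop1.png

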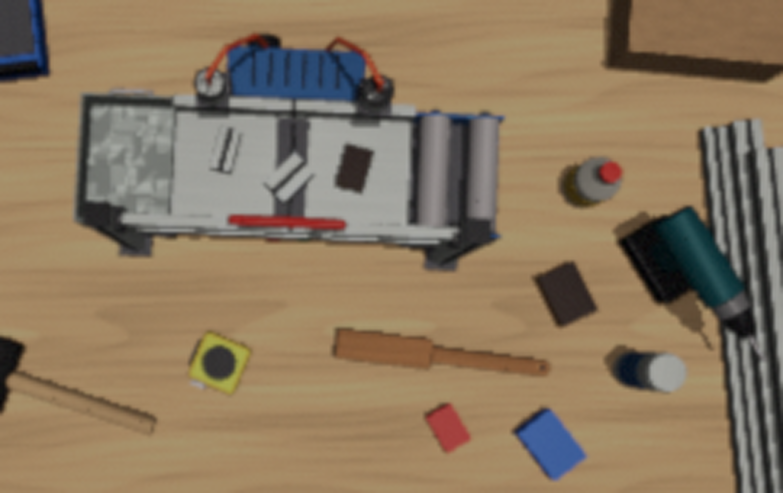

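```bash
python3 -m jog '[[[0,0,-0.07,0.31,-0.187,0.055,1],[0,0,-0.07,0.31,-0.187,0.055,1],[0,0,-0.07,0.31,-0.187,0.055,1],[0,0,-0.07,0.31,-0.187,0.055,1],[0,0,-0.07,0.31,-0.187,0.055,1],[0,0,-0.07,0.31,-0.187,0.055,1],[0,0,-0.07,0.31,-0.187,0.055,1],[0,0,-0.07,0,-0.35,0,1],[0,0,-0.07,0,-0.35,0,1],[0,0,-0.07,0,-0.35,0,1],[0,0,0,0,-0.35,0,1],[0,0,0,0,-0.35,0,1],[0,0,0,0,-0.35,0,1],[0,0,0,0,-0.35,0,1],[0,0,0,0,-0.35,0,1],[0,0,0,0,-0.35,0,1],[0,0,0,0,-0.35,0,1],[0,0,0,0,-0.35,0,1],[0,0,0,0,-0.35,0,1],[0,0,0,0,-0.35,0,1]]]'
python3 - <<'E'
from h import *
s=sense();print(s['joints'],R.from_rotvec(s['eef_rot']).as_matrix().round(3))
p,w=grab('wrist','wr1')
z=w[...,2];m=(z>.045)&(z<.07)&(w[...,0]>.33)&(w[...,0]<.48)
k,l,st,ce=cv2.connectedComponentsWithStats(m.astype(np.uint8))
for i in range(1,k):
    if st[i,4]>300: print(st[i],cv2.minAreaRect((w[l==i][:,:2]*1000).astype(np.float32)))
    if st[i,4]>300:
        q=w[l==i]; h=q[q[:,1]<-.24]; print(np.polyfit(h[:,1],h[:,0],1),h.min(0),h.max(0),np.median(h,0))
E
```

```text
time_s: 2.6
eef_pos: [0.401, -0.1468, 0.2513]
eef_rot: [-2.374, -2.056, -0.0]
ft_force: [0.6, -0.2, -0.3]
finger_gap: 0.094
grasp_force: 0.0
[-5.54452413e-01 -1.55824495e-01  1.81752514e+00  1.62609560e-04
  1.48038486e+00 -4.11191127e-01] [[ 0.143  0.99  -0.   ]
 [ 0.99  -0.143  0.   ]
 [ 0.    -0.    -1.   ]]
[ 322  112   37  193 5305] ((415.6026611328125, -196.7854461669922), (259.99969482421875, 43.164093017578125), 81.83545684814453)
[0.13547278 0.44078314] [ 0.3856064  -0.32700554  0.05159647] [ 0.4198053  -0.24019174  0.06023386] [ 0.40265616 -0.28015712  0.05736603]
```

```bash
python3 -m jog '[[[0,0,0,0,-0.31,0,0],[0,0,0,0,-0.31,0,0],[0,0,0,0,-0.31,0,0],[0,0,0,0,-0.31,-0.1,0],[0,0,0,0,0,-0.3,0],[0,0,0,0,0,-0.3,0],[0,0,0,0,0,-0.3,0],[0,0,0,0,0,-0.3,0],[0,0,0,0,0,-0.3,0],[0,0,0,0,0,-0.27,0],[0,0,0,0,0,0,0],[0,0,0,0,0,0,-1],[0,0,0,0,0,0,-1],[0,0,0,0,0,0,-1],[0,0,0,0,0,0,-1],[0,0,0,0,0,0,-1]]]' 60
```

```text
time_s: 4.65
eef_pos: [0.4022, -0.2956, 0.0283]
eef_rot: [2.372, 2.055, -0.0]
ft_force: [-1.2, -2.0, 4.6]
finger_gap: 0.0235
grasp_force: 60.0
```

```bash
python3 -m jog '[[[0,0,0,0,0,0.1,-1],[0,0,0,0,0,0.2,-1],[0,0,0,0,0,0.2,-1],[0,0,0,0,0,0.2,-1],[0,0,0,0,0,0.2,-1],[0,0,0,0,0,0.05,-1],[0,0,0,0,0,0,-1]]]'
cat > br.py <<'E'
from h import *
import sys
p,w=grab('scene',sys.argv[1]); s=sense(); P=p.astype(int)
g=np.array(s['eef_pos'])
z=w[...,2]
m=(P[...,0]>P[...,2]*1.8)&(P[...,0]>P[...,1]*1.35)&(np.linalg.norm(w-g,axis=-1)<.32)&(z>float(sys.argv[2]))
k,l,st,ce=cv2.connectedComponentsWithStats(m.astype(np.uint8)); i=1+st[1:,4].argmax(); q=w[l==i]
hi=q[q[:,2]>-1]; r=cv2.minAreaRect((hi[:,:2]*1000).astype(np.float32)); print(len(q),r)
d=np.array([float(sys.argv[3]),float(sys.argv[4])]);d/=np.hypot(*d)
t=(q[:,:2]-g[:2])@d; n=(q[:,:2]-g[:2])@np.array([-d[1],d[0]])
for a in range(-90,260,25):
    c=(t>a/1e3)&(t<a/1e3+.025)
    if c.sum()>5: print(a,c.sum(),'ztop',np.percentile(q[c,2],85).round(4),'lat',n[c].min().round(3),n[c].max().round(3))
print('tmax',np.percentile(t,99.5))
E
python3 br.py sc1 .1 .135 .99; python3 -c "
from station import sense;s=sense();print(s['eef_pos'],s['ft_force'],s['ft_torque'])"
```

```text
time_s: 5.52
eef_pos: [0.4012, -0.2941, 0.141]
eef_rot: [-2.374, -2.057, 0.0]
ft_force: [-0.1, -0.2, -1.5]
finger_gap: 0.0235
grasp_force: 60.0
833 ((418.09295654296875, -179.37054443359375), (223.12173461914062, 51.58674240112305), 86.08246612548828)
10 12 ztop 0.337 lat -0.033 -0.016
60 48 ztop 0.1707 lat -0.01 0.013
85 154 ztop 0.1699 lat -0.02 0.023
110 142 ztop 0.1706 lat -0.021 0.021
135 132 ztop 0.1708 lat -0.021 0.023
160 133 ztop 0.1702 lat -0.021 0.02
185 127 ztop 0.1701 lat -0.021 0.02
210 81 ztop 0.1705 lat -0.021 0.021
tmax 0.2247016005743452
[ 0.40084782 -0.29375859  0.14030088] [-0.18001015  0.27071955 -1.66109279] [-0.28567546  0.13074231 -0.04389712]
```

```bash
python3 -m jog '[[[0,0,0,-0.07,0.22,0,-1],[0,0,0,-0.09,0.3,0,-1],[0,0,0,-0.09,0.3,0,-1],[0,0,0,-0.09,0.28,0,-1],[0,0,0,0,0,0,-1],[0,0,-0.0718,0,0,0,-1],[0,0,-0.0718,0,0,0,-1],[0,0,-0.0718,0,0,0,-1],[0,0,-0.0718,0,0,0,-1],[0,0,-0.0718,0,0,0,-1],[0,0,-0.0718,0,0,0,-1],[0,0,-0.0718,0,0,0,-1],[0,0,-0.0718,0,0,0,-1],[0,0,-0.0718,0,0,0,-1],[0,0,-0.0718,0,0,0,-1],[0,0,0,0,0,0,-1]]]'
python3 br.py sc2 .1 .9976 -.0687; python3 -c "
from station import sense;s=sense();print(s['joints'])"
```

```text
time_s: 7.58
eef_pos: [0.3602, -0.1626, 0.1404]
eef_rot: [-3.138, 0.118, 0.003]
ft_force: [-0.7, 0.3, -1.1]
finger_gap: 0.0237
grasp_force: 60.0
807 ((461.64227294921875, -179.29135131835938), (81.8272933959961, 200.65093994140625), 73.95276641845703)
-15 11 ztop 0.1686 lat -0.014 0.004
10 83 ztop 0.1702 lat -0.036 0.008
35 82 ztop 0.1695 lat -0.014 0.009
60 81 ztop 0.1693 lat -0.015 0.009
85 151 ztop 0.1695 lat -0.025 0.019
110 146 ztop 0.1695 lat -0.025 0.018
135 153 ztop 0.1693 lat -0.025 0.019
160 86 ztop 0.1697 lat -0.025 0.019
185 14 ztop 0.3349 lat -0.071 -0.068
tmax 0.19157622027209392
[-6.43727769e-01 -1.21592059e-01  2.02473217e+00 -2.49547872e-06
  1.24035533e+00  1.00110818e+00]
```

View pics/sc2.png

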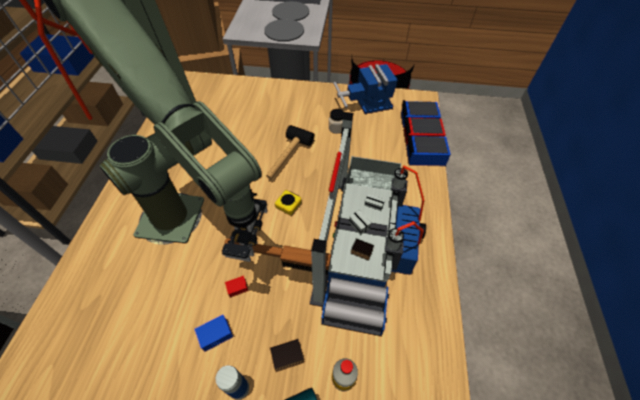

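```bash
python3 -m jog '[[[0,0,0,0.1,0,0,-1],[0,0,0,0.18,0,0,-1],[0,0,0,0.18,0,0,-1],[0,0,0,0.18,0,0,-1],[0,0,0,0.18,0,0,-1],[0,0,0,0.18,0,0,-1],[0,0,0,0.15,0,0,-1],[0,0,0,0,0,0,-1],[0,0,0,0,0,-0.08,-1],[0,0,0,0,0,-0.08,-1],[0,0,0,0,0,-0.05,-1],[0,0,0,0,0,0,-1]]]'
python3 br.py sc3 .1 .9976 -.0687
```

```text
time_s: 9.12
eef_pos: [0.4978, -0.1622, 0.1152]
eef_rot: [-3.139, 0.12, 0.002]
ft_force: [-0.4, -0.6, -1.5]
finger_gap: 0.0235
grasp_force: 60.0
846 ((648.3811645507812, -175.94334411621094), (44.0629768371582, 148.65696716308594), 85.63925170898438)
60 24 ztop 0.1445 lat -0.014 0.009
85 136 ztop 0.144 lat -0.025 0.019
110 149 ztop 0.144 lat -0.025 0.019
135 148 ztop 0.1442 lat -0.025 0.019
160 151 ztop 0.1441 lat -0.025 0.017
185 149 ztop 0.1441 lat -0.025 0.018
210 89 ztop 0.1437 lat -0.025 0.018
tmax 0.22427897055925636
```

View pics/sc3.png

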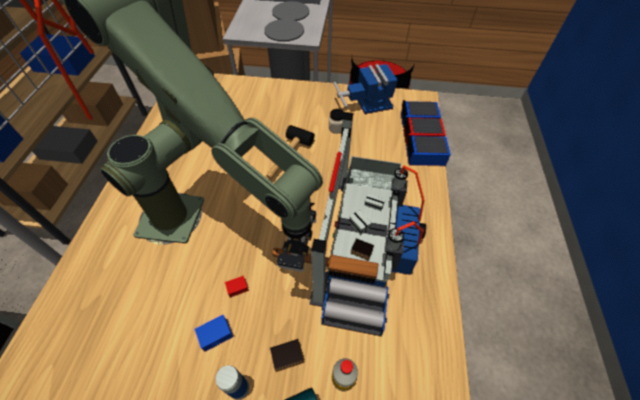

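```bash
python3 -m jog '[[[0,0,0,0.003,0.05,0,-1],[0,0,0,0.007,0.1,0,-1],[0,0,0,0.007,0.1,0,-1],[0,0,0,0.007,0.1,0,-1],[0,0,0,0.007,0.1,0,-1],[0,0,0,0.007,0.1,0,-1],[0,0,0,0.007,0.1,0,-1],[0,0,0,0.007,0.1,0,-1],[0,0,0,0.007,0.1,0,-1],[0,0,0,0.007,0.1,0,-1],[0,0,0,0.007,0.1,0,-1],[0,0,0,0.007,0.1,0,-1],[0,0,0,0.007,0.1,0,-1],[0,0,0,0.007,0.1,0,-1],[0,0,0,0.007,0.1,0,-1],[0,0,0,0.007,0.1,0,-1],[0,0,0,0.007,0.1,0,-1],[0,0,0,0.007,0.1,0,-1]]]'
python3 br.py sc4 .1 .9976 -.0687
python3 -c "
from station import sense;s=sense();print(s['joints'])
from h import *
p,w=grab('top','top4')
a=cv2.imread('pics/top4.png')[110:280,230:430];b=cv2.imread('pics/sc4.png')[90:340,220:460]
cv2.imwrite('pics/c4.png',np.hstack([cv2.resize(a,(400,340)),cv2.resize(b,(340,340))]))"
```

```text
time_s: 11.42
eef_pos: [0.5133, 0.0483, 0.116]
eef_rot: [-3.139, 0.12, -0.0]
ft_force: [1.0, -2.5, -0.7]
finger_gap: 0.0234
grasp_force: 60.0
766 ((662.1143188476562, 53.294586181640625), (84.93732452392578, 154.96359252929688), 84.71627807617188)
60 39 ztop 0.1452 lat -0.018 0.006
85 105 ztop 0.1455 lat -0.027 0.044
110 125 ztop 0.1454 lat -0.027 0.052
135 136 ztop 0.1453 lat -0.028 0.053
160 150 ztop 0.1454 lat -0.029 0.056
185 139 ztop 0.1448 lat -0.03 0.051
210 72 ztop 0.1453 lat -0.029 0.047
tmax 0.22431250899327354
[-7.22872248e-02  1.75492074e-01  1.77568893e+00  1.65793872e-03
  1.19046205e+00  1.57291477e+00]
```

View pics/c4.png

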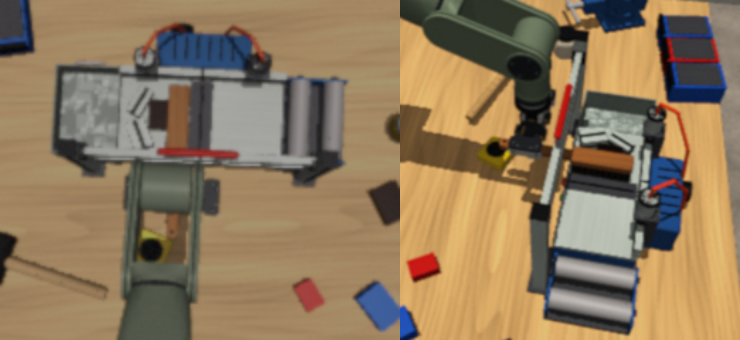

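```bash
python3 -m jog '[[[0,0,0,0.007,0.1,0,-1],[0,0,0,0.007,0.1,0,-1],[0,0,0,0.007,0.1,0,-1],[0,0,0,0.007,0.1,0,-1],[0,0,0,0.007,0.1,0,-1],[0,0,0,0.007,0.1,0,-1],[0,0,0,0.007,0.1,0,-1],[0,0,0,0.007,0.1,0,-1],[0,0,0,0.007,0.1,0,-1],[0,0,0,0.007,0.1,0,-1],[0,0,0,0.005,0.08,0,-1],[0,0,0,0.005,0.08,0,-1],[0,0,0,0,0,0,-1],[0,0,0,0,0,0,-1]]]'
python3 br.py sc5 .1 .9976 -.0687
python3 -c "
from station import sense;s=sense();print(s['joints'])
from h import *
p,w=grab('top','top5')
a=cv2.imread('pics/top5.png')[120:220,230:380];b=cv2.imread('pics/sc5.png')[90:290,280:460]
cv2.imwrite('pics/c5.png',np.hstack([cv2.resize(a,(480,320)),cv2.resize(b,(300,320))]))"
```

```text
time_s: 13.28
eef_pos: [0.5228, 0.1866, 0.116]
eef_rot: [3.139, -0.12, -0.0]
ft_force: [-0.1, -0.4, -1.6]
finger_gap: 0.0235
grasp_force: 60.0
588 ((670.767578125, 173.7522430419922), (61.892276763916016, 154.46066284179688), 77.55486297607422)
60 33 ztop 0.1458 lat -0.015 0.039
85 91 ztop 0.1455 lat -0.027 0.019
110 101 ztop 0.1451 lat -0.029 0.02
135 100 ztop 0.145 lat -0.027 0.02
160 102 ztop 0.1445 lat -0.026 0.021
185 102 ztop 0.1451 lat -0.028 0.02
210 59 ztop 0.1445 lat -0.024 0.017
tmax 0.22478664887583494
[ 1.86746096e-01  2.54830528e-01  1.67851619e+00 -1.52633198e-04
  1.20842537e+00  1.83395411e+00]
```

View pics/c5.png

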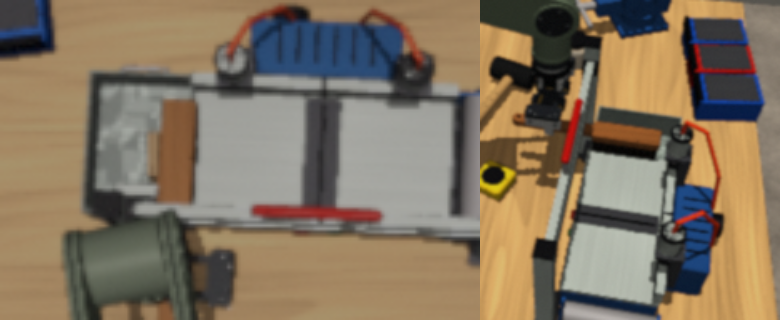

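```bash
python3 -m jog '[[[0,0,0,-0.01,-0.15,0,-1],[0,0,0,-0.01,-0.15,0,-1],[0,0,0,-0.01,-0.15,0,-1],[0,0,0,-0.01,-0.15,0,-1],[0,0,0,-0.01,-0.15,0,-1],[0,0,0,0,0,0,-1]]]'
python3 - <<'E'
from h import *
for n in('top','scene'):
    p,w=grab(n,n+'6'); d=w-np.array([.682,-.009,0]); 
    x=d[...,0]*.9976-d[...,1]*.0687; y=d[...,0]*.0687+d[...,1]*.9976; z=w[...,2]
    m=(abs(x-.007)<.088)&(abs(y-.243)<.063)
    q=np.stack([x,y,z],-1)[m]; print(n,len(q),np.nanmax(q[:,2]),'hi',(q[:,2]>.085).sum())
    for a in np.arange(-.08,.1,.02):
        print(round(a,2),[ (lambda c: round(float(np.nanmedian(c)),3) if len(c) else None)(q[(abs(q[:,0]-a)<.01)&(abs(q[:,1]-b)<.01),2]) for b in np.arange(.19,.31,.02)])
a=cv2.imread('pics/top6.png')[120:220,230:380];b=cv2.imread('pics/scene6.png')[90:290,280:460]
cv2.imwrite('pics/c6.png',np.hstack([cv2.resize(a,(480,320),interpolation=cv2.INTER_CUBIC),cv2.resize(b,(300,320))]))
E
```

```text
time_s: 14.12
eef_pos: [0.5169, 0.0953, 0.1161]
eef_rot: [3.139, -0.123, -0.0]
ft_force: [0.7, 0.5, -1.7]
finger_gap: 0.0235
grasp_force: 60.0
top 919 0.09232419157635219 hi 16
-0.08 [None, None, None, None, None, None]
-0.06 [0.004, 0.012, 0.043, 0.043, 0.043, None]
-0.04 [0.005, 0.045, 0.048, 0.007, 0.004, 0.004]
-0.02 [0.022, 0.082, 0.084, 0.005, 0.002, 0.003]
0.0 [0.034, 0.078, 0.078, 0.004, 0.003, 0.004]
0.02 [0.033, 0.075, 0.08, 0.004, 0.005, 0.003]
0.04 [0.031, 0.035, 0.002, 0.002, 0.004, 0.004]
0.06 [0.004, 0.003, 0.003, 0.005, 0.003, 0.003]
0.08 [0.003, 0.003, 0.004, 0.003, 0.004, 0.004]
scene 645 0.08734432411823079 hi 12
-0.08 [None, 0.04, 0.044, 0.045, 0.043, None]
-0.06 [None, 0.039, 0.044, 0.044, 0.044, None]
-0.04 [0.069, 0.06, 0.057, 0.044, 0.043, 0.005]
-0.02 [0.07, 0.082, 0.082, None, None, 0.005]
0.0 [0.065, 0.08, 0.079, None, None, 0.006]
0.02 [0.069, 0.074, 0.077, 0.003, 0.006, 0.006]
0.04 [None, 0.032, 0.004, 0.004, 0.005, 0.003]
0.06 [None, None, 0.005, 0.005, 0.004, 0.003]
0.08 [None, None, 0.004, 0.005, 0.005, 0.003]
```

View pics/c6.png

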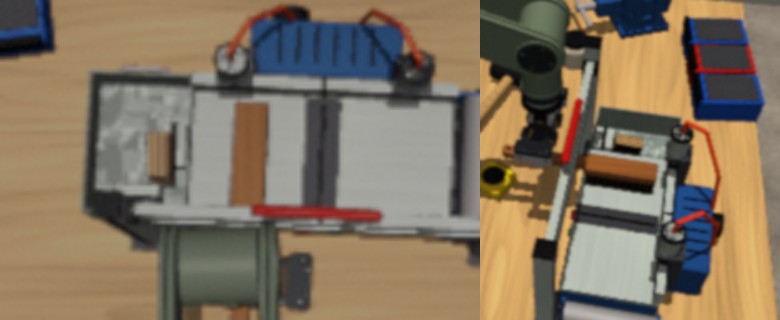

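```bash
python3 -m jog '[[[0,0,0,-0.008,-0.1,0.08,-1],[0,0,0,-0.016,-0.224,0,-1],[0,0,0,-0.016,-0.224,0,-1],[0,0,0,-0.016,-0.224,0,-1],[0,0,0,-0.016,-0.224,0,-1],[0,0,0,-0.016,-0.224,0,-1],[0,0,0,-0.016,-0.224,0,-1],[0,0,0,-0.016,-0.224,0,-1],[0,0,0,-0.016,-0.224,0,-1],[0,0,0,-0.016,-0.224,0,-1],[0,0,0,-0.01,0,0,-1],[0,0,0,0,0,0,-1],[0,0,0,-0.1,0,0,-1],[0,0,0,-0.18,0,0,-1],[0,0,0,-0.18,0,0,-1],[0,0,0,-0.18,0,0,-1],[0,0,0,-0.18,0,0,-1],[0,0,0,-0.18,0,0,-1],[0,0,0,-0.15,0,0,-1],[0,0,0,0,0,0,-1]]]'
```

```text
time_s: 16.73
eef_pos: [0.3582, -0.1562, 0.1254]
eef_rot: [-3.139, 0.119, 0.001]
ft_force: [0.3, -0.4, -1.7]
finger_gap: 0.0236
grasp_force: 60.0
```

```bash
python3 -m jog '[[[0,0,0.0718,0,0,0,-1],[0,0,0.0718,0,0,0,-1],[0,0,0.0718,0,0,0,-1],[0,0,0.0718,0,0,0,-1],[0,0,0.0718,0,0,0,-1],[0,0,0.0718,0,0,0,-1],[0,0,0.0718,0,0,0,-1],[0,0,0.0718,0,0,0,-1],[0,0,0.0718,0,0,0,-1],[0,0,0.0718,0,0,0,-1],[0,0,0,0.09,-0.28,0,-1],[0,0,0,0.09,-0.3,0,-1],[0,0,0,0.09,-0.3,0,-1],[0,0,0,0.08,-0.27,0,-1],[0,0,0,0,0,-0.2,-1],[0,0,0,0,0,-0.2,-1],[0,0,0,0,0,-0.2,-1],[0,0,0,0,0,-0.12,-1],[0,0,0,0,0,-0.06,-1],[0,0,0,0,0,0,-1]]]'
```

```text
time_s: 19.23
eef_pos: [0.4017, -0.2952, 0.032]
eef_rot: [2.374, 2.057, 0.0]
ft_force: [0.4, -1.1, -1.5]
finger_gap: 0.0236
grasp_force: 60.0
```

```bash
python3 -m jog '[[[0,0,0,0,0,-0.025,-1],[0,0,0,0,0,-0.006,-1],[0,0,0,0,0,0,0],[0,0,0,0,0,0,0],[0,0,0,0,0,0,0],[0,0,0,0,0,0,0],[0,0,0,0,0,0.1,0],[0,0,0,0,0,0.3,0],[0,0,0,0,0,0.35,0],[0,0,0,0,0,0.35,0],[0,0,0,0,0,0.35,0],[0,0,0,0,0,0.35,0],[0,0,0,0,0,0.35,0],[0,0,0,0,0,0.35,0],[0,0,0.035,0,0.2,0.3,0],[0,0,0,0,0.2,0.3,0],[0,0,0,0,0.2,0,0]]]'
python3 - <<'E'
from h import *
p,w=grab('top','top7'); z=w[...,2]
br=(z>.04)&(z<.075)&(w[...,0]>.3)&(w[...,0]<.5)&(w[...,1]<.1)&(w[...,1]>-.42)
k,l,st,ce=cv2.connectedComponentsWithStats(br.astype(np.uint8))
for i in range(1,k):
    if st[i,4]>40: print(st[i],np.median(w[l==i],0),cv2.minAreaRect((w[l==i][:,:2]*1000).astype(np.float32)))
E
```

```text
time_s: 21.35
eef_pos: [0.4023, -0.2232, 0.4051]
eef_rot: [2.292, 2.137, 0.002]
ft_force: [-0.2, 0.1, -0.6]
finger_gap: 0.047
grasp_force: 0.0
[418 211  11  10  52] [ 0.48392594 -0.40177092  0.04339182] ((477.7543029785156, -397.86907958984375), (43.412845611572266, 38.284706115722656), 88.9402847290039)
[345 223  50  15 431] [ 0.41814101 -0.15400945  0.0569727 ] ((417.9613952636719, -168.8498077392578), (203.78529357910156, 43.68565368652344), 81.72586822509766)
```

```bash
python3 -m jog '[[[0,0,0,0.24,0.3,0,0],[0,0,0,0.243,0.307,0,0],[0,0,0,0.243,0.307,0,0],[0,0,0,0.243,0.307,0,0],[0,0,0,0.243,0.307,0,0],[0,0,0,0.243,0.307,0,0],[0,0,0,0,0,0,0],[0,0,0,0,0,0,0]]]'
python3 - <<'E'
from h import *
p,w=grab('wrist','wr8'); P=p.astype(int); s=sense();print(s['eef_pos'],s['joints'],R.from_rotvec(s['eef_rot']).as_matrix()[:,1])
m=(P[...,0]>90)&(P[...,1]<60)&(P[...,2]<60)&(w[...,2]>.3)
q=w[m];print(m.sum(),np.nanpercentile(q,[1,50,99],axis=0))
print(cv2.minAreaRect((q[:,:2]*1000).astype(np.float32)))
E
```

```text
time_s: 22.4
eef_pos: [0.5756, -0.0035, 0.4002]
eef_rot: [-2.298, -2.143, 0.002]
ft_force: [-1.0, 0.9, 0.6]
finger_gap: 0.047
grasp_force: 0.0
[ 0.57550438 -0.00390072  0.40047374] [-1.56769255e-01  1.34092817e-01  1.23343341e+00 -5.99176600e-04
  1.77431211e+00 -8.61346563e-02] [ 9.97497815e-01 -7.06966846e-02 -2.95224939e-04]
2593 [[ 0.56893191 -0.06513649  0.3451602 ]
 [ 0.57993653  0.00935318  0.34877332]
 [ 0.58914416  0.06822717  0.50240756]]
((571.3273315429688, 4.781471252441406), (130.4431915283203, 77.9341812133789), 65.28741455078125)
```

```bash
python3 -m jog '[[[0,0,0,0.02,0.02,-0.15,0],[0,0,0,0,0,-0.2,0],[0,0,0,0,0,-0.2,0],[0,0,0,0,0,-0.1,0],[0,0,0,0,0,0,0],[0,0,0,0,0,0,-1],[0,0,0,0,0,0,-1],[0,0,0,0,0,0,-1],[0,0,0,0,0,-0.05,-1],[0,0,0,0,0,-0.1,-1],[0,0,0,0,0,-0.1,-1],[0,0,0,0,0,-0.1,-1],[0,0,0,0,0,-0.1,-1],[0,0,0,0,0,-0.1,-1]]]' 20
```

```text
time_s: 24.2
eef_pos: [0.5801, -0.0007, 0.2561]
eef_rot: [2.295, 2.14, 0.005]
ft_force: [6.5, -0.6, 3.1]
finger_gap: 0.0133
grasp_force: 20.0
```

```bash
python3 -m jog '[[[0,0,0,0,0,-0.1,-1],[0,0,0,0,0,-0.1,-1],[0,0,0,0,0,-0.1,-1],[0,0,0,0,0,-0.1,-1],[0,0,0,0,0,-0.08,-1],[0,0,0,0,0,-0.03,-1],[0,0,0,0,0,-0.02,-1],[0,0,0,0,0,0,-1]]]'
```

```text
time_s: 25.2
eef_pos: [0.5802, -0.0007, 0.1947]
eef_rot: [2.295, 2.14, 0.005]
ft_force: [2.8, -0.4, 9.5]
finger_gap: 0.0131
grasp_force: 20.0
```

At the stop (9.5 N up). One small further press, then release and rise.

```bash
python3 -m jog '[[[0,0,0,0,0,-0.015,-1],[0,0,0,0,0,0,-1],[0,0,0,0,0,0,0],[0,0,0,0,0,0,0],[0,0,0,0,0,0,0],[0,0,0,0,0,0,0],[0,0,0,0,0,0.15,0],[0,0,0,0,0,0.25,0],[0,0,0,0,0,0.25,0],[0,0,0,0,0,0.25,0],[0,0,0,0,0,0.25,0],[0,0,0,-0.2,0,0.2,0],[0,0,0,-0.3,0,0,0],[0,0,0,-0.3,0,0,0],[0,0,0,-0.3,0,0,0],[0,0,0,0,0,0,0],[0,0,0,0,0,0,0]]]'
python3 - <<'E'
from h import *
for n in('top','scene'):
    p,w=grab(n,n+'9');P=p.astype(int);z=w[...,2]
    m=(P[...,0]>100)&(P[...,1]<55)&(P[...,2]<55)&(abs(w[...,0]-.578)<.03)&(abs(w[...,1])<.08)
    print(n,'bar top',m.sum(),np.nanmedian(w[m],0))
    d=w-np.array([.682,-.009,0]);x=d[...,0]*.9976-d[...,1]*.0687;y=d[...,0]*.0687+d[...,1]*.9976
    b=(abs(x-.007)<.085)&(abs(y-.243)<.06);print(np.nanpercentile(z[b],[50,90,98]))
E
```

```text
time_s: 27.32
eef_pos: [0.4472, -0.0007, 0.3541]
eef_rot: [2.296, 2.141, 0.002]
ft_force: [0.2, 0.6, -0.4]
finger_gap: 0.0471
grasp_force: 0.0
top bar top 78 [0.57788498 0.00075862 0.22207656]
[0.00633525 0.07445639 0.08355447]
scene bar top 141 [ 0.5789796  -0.00692175  0.22219694]
[0.04302852 0.08050244 0.08485729]
```

View pics/scene9.png

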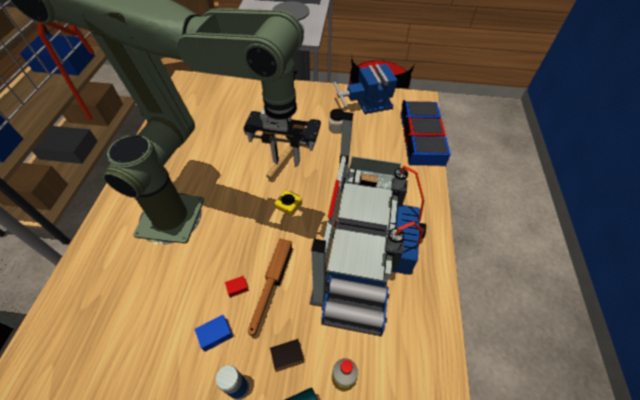

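The handle bar's top is at 0.222 m, against 0.223 m expected with the guard fully down. The brush is on the bench at about (270, 280), the bed is clear, and the offcuts are in the bin at about (370, 180).

```bash
python3 -c "
from station import hand_in;print(hand_in())"
```

```text
the job is handed in; nothing more can be done
None
```

The job is handed in at about 27 s of the 72 s: the last pictures show all three offcuts swept into the bin, the brush on the bench in front of the saw and the guard fully down, but `hand_in()` returned no verdict.

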